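# Fit the flattening-jig cover over its pin and press

### The job

Take the oblong cover block by its wooden rib and close the filigree flattening jig with it: rest it level on the head of the jig's locating pin, a little to one side of where it fits, slide it across until the socket underneath finds the pin and it drops down onto the bed, in line with the bed. Then press it down until the sprung bed is fully home, and finish while still holding it pressed down there, without letting go. Leave the round cover and everything else on the bench where it is.

Things in the scene. Friction and masses are not known exactly. Their poses are not given: they have to be found in the camera images.
- cover: Loose aluminium block 90 (x) x 64 (y) x 21 (z) mm, 0.3 kg, right way up. Centred on top a wooden rib 44 (x) x 16 (y) mm, 21 to 57 mm above the underside: pinch it along y. Centred in the underside, unseen from above, a blind round socket 17 mm wide, 17 mm deep, mouth chamfered 1.5 mm. May be fitted turned by half a turn. Origin: centre of the underside (socket mouth); z up.
- jig: Flattening jig, fixed: dark steel base 130 (x) x 96 (y) x 22 (z) mm; above it a bright sprung bed 92 (x) x 66 (y) x 10 mm, centred and in line, its top 40 mm above the bench when up, with a flat openwork pendant let into it. The cover belongs centred on the bed, long side along the bed's long side (x). Origin: centre of the base's underside.
- pin: The jig's one upright steel locating pin, fixed to the base at the bed's centre, 14 mm thick; it does not sink with the bed. Its head is bevelled over the last 2.5 mm to a flat 9 mm wide. It stands 9 mm out of the bed when that is up, 15 mm when down. Origin: on its axis, 22 mm above the bench.
- pin_top (a point): Centre of the flat head of the locating pin, 49 mm above the bench.
- bed (a joint): How far the sprung bed has been pressed down (m): 0 up, 0.006 fully home against its stop. It starts to give at about 6 N and needs about 11 N at the stop (the cover's weight counts towards it and does not move the bed alone); it springs up again when let go.
- round_cover: A round aluminium cover of another jig, 78 mm across, 21 mm high, with the same wooden rib (44 x 16 x 36 mm); not to be used or moved. Origin: centre of the underside.
- mug: Black mug, 76 mm across, 95 mm high, handle to its +y. Bystander. Origin: centre of the underside.
- dish: Small white dish, 58 mm across, 20 mm high. Bystander. Origin: centre of the underside.
- bottle: Small amber bottle, 32 mm across, 75 mm high. Bystander. Origin: centre of the underside.
- wood_block: Wooden block, 85 x 45 x 30 mm. Bystander. Origin: centre of the underside.
- hammer: Hammer, 220 mm long, lying along its x. Bystander.
- driver: Screwdriver, 160 mm long, lying along its x. Bystander.
- tin: Round tin, 60 mm across, 35 mm high. Bystander. Origin: centre of the underside.

How it is judged:
By the outcome, as a careful person would: the job done as asked, in the order asked, and still so for the second after the job is handed in, while the arm keeps its last pose, push and grip.
It also fails if it takes over 42 s, if anything falls off the work surface, if the arm or the gripper's body presses on something with over 40 N, if the wrist force passes 120 N, or if a joint passes its speed limit or range.

### The arm

A 6-joint arm with a two-finger parallel gripper is mounted at the origin on the work surface. World frame = base frame: x ahead of the robot, y to its left, z up, the work surface at z = 0. Lengths are in m, angles in rad, forces in N, time in s.
With the tool pointing down it reaches from about 0.35 to 0.85 m from the base axis. Payload 8.1 kg.
Tool frame: the origin (TCP) lies on the centre line of the jaws, within the pads' length; the fingertips stand 22 mm ahead of it and the grasp point (between the pads) lies 3 mm ahead of it; z points along the fingers, y is the line along which they close (so a half turn about z gives the same grasp; the last joint's range is limited). The gripper opens to 93 mm and grips with 3 to 60 N. Pads are 15 mm wide; open, the fingers measure 128 mm over their backs; the gripper's body (75 mm by 188 mm) begins 65 mm behind the grasp point.
Start: joints at [-1.418, 0.13, 1.488, -0, 1.523, -0.085], TCP at [0.141, -0.583, 0.241] pointing down, gripper open.
Joint ranges: [-2.96, 2.96], [-0.89, 2.26], [0.02, 2.5], [-1.34, 4.48], [0, 2.73], [-2.66, 2.66]. Speed limits (rad/s): [2.39, 2.39, 2.79, 3.14, 3.14, 3.14].

### API

Orientations are given as a rotation vector (axis times angle).
In Python, from plant import robot, vision, probe_bus gives the robot as it stands (robot), with the cameras (vision) and the readings (probe_bus).
- The arm moves only by the tool hand_motion, called as name(argument=value, ...) on one line, values as JSON. Schema: {"type":"object","properties":{"moves":{"type":"string"},"grip_n":{"type":"number"},"only":{"type":"string"},"quiet":{"type":"boolean"},"lines":{"type":"string"}},"required":["moves"],"additionalProperties":false}. moves is a string of 1 to 20 rows, parted by a bar, with the numbers parted by commas; each row has 5 numbers: the finger opening in m, then dx, dy, dz in m, then a turn about the tool's z in rad; each row shifts and turns the commanded pose from where the row before left it, along the tool's axes as they then stand; what a row does not reach is not made up. A row lasts 1/10 s, in which the tool goes at most 0.05 m and 0.15 rad, less where a joint would pass 70% of its speed; a pose out of reach is approached as far as the arm can. The fingers move at their own pace and stop on an object; grip_n is the grip in N (left out, the last holds). Time passes only in rows, so rows that do not move let the fingers close. The tool returns the time, the measured TCP pose, the force, the opening and the grip force at its end. only (a regular expression) keeps the lines of the reply that match it, lines (a string "A,B") keeps lines A to B, and quiet returns only ok. Input that does not fit is refused with a message, and nothing moves.
- probe_bus.read_state(): the state, without advancing time (a new reading comes with each control period).
- vision.read_camera(name): name is "scene" or "top" or "wrist"; returns a dict with "image" (384x512x3 uint8, red, green, blue), "fx", "fy", "cx", "cy" (pixels), "R" (3x3) and "t" (3): a world point X has camera coordinates R X + t. Camera axes: x right, y down, z forward; pixel columns grow to the right and rows downward; lengths in m; the calibration is good to about 2 mm. A picture is of the moment at which its call begins. There is no depth.
- robot.close_job(): hands the job in; it is judged then, once.
The state is a dict: "t": time; "q": joint angles; "dq": joint speeds; "joint_torque": joint torques, N m; "tool_pos": TCP position; "orientation": TCP orientation; "force": force on the tool from outside, world axes, zero at the start; "wrist_torque": the same for the moment, N m; "opening": finger opening in m; "gripper_force": force on a finger pad.
Only numpy, scipy, OpenCV 4.12 (cv2) and the standard library are available. Lean on these libraries where they do the work, as an engineer would, in place of code of your own. Each camera call takes 0.05 s, during which the arm holds its last target. There are 200 camera calls.

## Working session

There is one attempt and no reset: what is moved stays moved. The work goes in short steps, Python scripts to look and compute and a tool call to move; the robot and the scene stay as the last step left them, time stands still between calls to the robot, and variables do not carry over. Pictures are saved under pics/ and viewed, at most 10 in all, crops included, and the job is handed in when it is done.

```bash
ls; mkdir -p pics; cat > h.py <<'E'
import numpy as np,cv2
from plant import robot, vision, probe_bus
def snap(n,f,crop=None,s=1):
    c=vision.read_camera(n); im=c["image"][:,:,::-1]
    np.savez(f'pics/{f}.npz',**{k:np.array(c[k]) for k in("fx","fy","cx","cy","R","t","image")})
    if crop: x0,y0,x1,y1=crop; im=im[y0:y1,x0:x1]
    cv2.imwrite(f'pics/{f}.png',cv2.resize(im,None,fx=s,fy=s,interpolation=cv2.INTER_CUBIC))
def ray(f,u,v,z):
    c=np.load(f'pics/{f}.npz'); R=c["R"];t=c["t"]
    d=R.T@np.array([(u-c["cx"])/c["fx"],(v-c["cy"])/c["fy"],1]); o=-R.T@t
    return o+d*(z-o[2])/d[2]
def proj(f,X):
    c=np.load(f'pics/{f}.npz'); p=c["R"]@np.array(X)+c["t"]
    return np.array([c["fx"]*p[0]/p[2]+c["cx"],c["fy"]*p[1]/p[2]+c["cy"]])
E
python3 - <<'E'
from h import *
snap("top","top1",None,1.5)
snap("scene","sc1",None,1.5)
s=probe_bus.read_state();print(s)
E
```

```text
pics
plant.py
{'t': 0.1, 'q': array([-1.41837214e+00,  1.31078738e-01,  1.48913717e+00,  1.62643763e-05,
        1.52297430e+00, -8.54242004e-02]), 'dq': array([-0.00048715, -0.00207593, -0.0020296 ,  0.00019469, -0.00036986,
       -0.00031755]), 'joint_torque': array([ 6.03680710e-04, -5.61342752e+01, -4.93095911e+01,  7.68982200e-02,
        2.91781453e-02, -7.45971988e-05]), 'tool_pos': array([ 0.14131147, -0.58265561,  0.23971466]), 'orientation': array([-3.11781734e+00, -3.72540601e-01,  5.85167843e-05]), 'force': array([0.50236442, 0.00073703, 0.55357781]), 'wrist_torque': array([-0.00758652, -0.07669316,  0.00684641]), 'gripper_force': 0.0, 'opening': 0.0929070091072942}
```

View pics/top1.png

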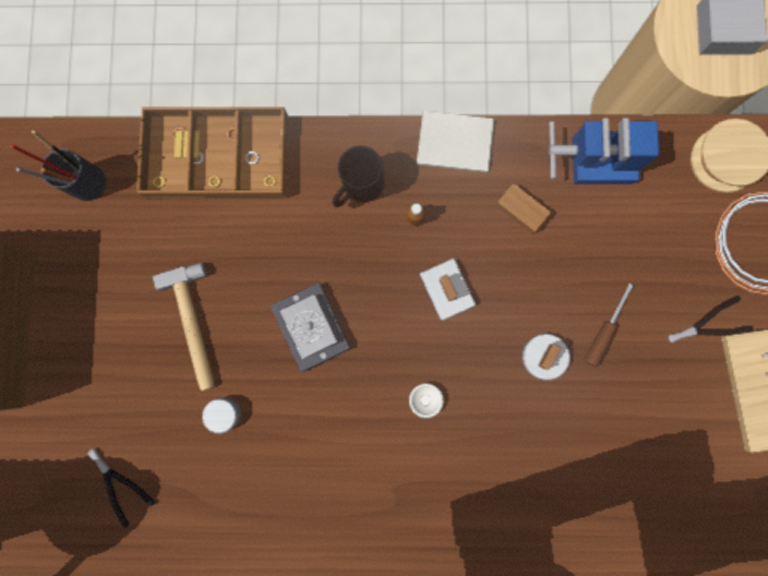

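View pics/sc1.png

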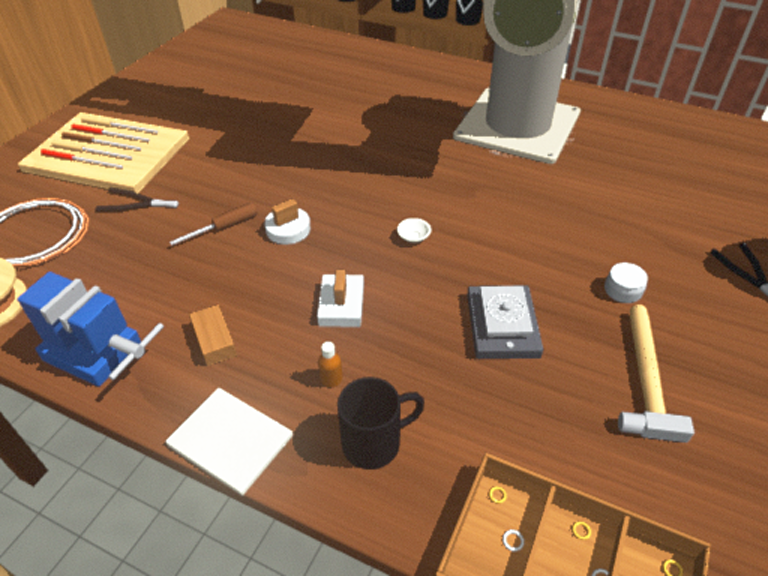

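The top view (1.5×) shows the oblong cover at about (447,289) with its rib at (449,288). The jig is at (311,326), the round cover at (547,357), and the dish at (426,400). Next I'll enlarge the cover and jig.

```bash
python3 - <<'E'
from h import *
im=np.load('pics/top1.npz')["image"][165:255,175:325,::-1]
cv2.imwrite('pics/crop1.png',cv2.resize(im,None,fx=5,fy=5,interpolation=cv2.INTER_CUBIC))
E
```

```text
(no output)
```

View pics/crop1.png

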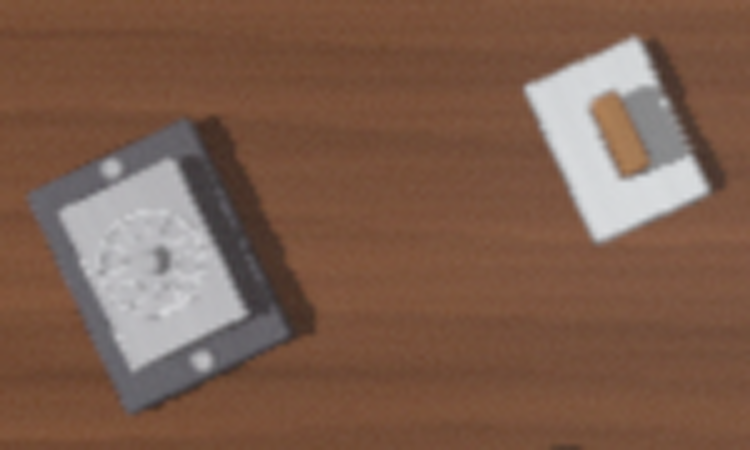

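The crop shows the cover's corners at about (525,87), (637,36), (711,190) and (598,243). The bed's corners are at (58,209), (177,157), (250,315) and (132,372), and the base's at (28,195), (188,118), (291,335) and (130,412).

```bash
python3 - <<'E'
from h import *
def P(pts,z): return np.array([ray('top1',175+(x+.5)/5-.5,165+(y+.5)/5-.5,z) for x,y in pts])
for n,pts,z in [("cover",[(525,87),(637,36),(711,190),(598,243)],.021),("bed",[(58,209),(177,157),(250,315),(132,372)],.04),("base",[(28,195),(188,118),(291,335),(130,412)],.022),("rib",[(590,102),(614,90),(648,164),(624,178)],.057)]:
    p=P(pts,z); d=p[2]-p[1]+p[3]-p[0]
    print(n,p.mean(0).round(4),"long dir deg",np.degrees(np.arctan2(d[1],d[0])).round(1),np.linalg.norm(d)/2)
p=P([(160,260)],.049);print("pin",p)
for n,(u,v),z in [("round",(547,357),.02),("dish",(426,400),.02),("bottle",(416,212),.06)]: print(n,ray('top1',u/1.5,v/1.5,z).round(3))
s=probe_bus.read_state()
from scipy.spatial.transform import Rotation as Ro
print(Ro.from_rotvec(s["orientation"]).as_matrix().round(3))
E
```

hand_motion(moves="0.06,0.0387,-0.0242,0,0 | 0.06,0.0387,-0.0242,0,0 | 0.06,0.0387,-0.0242,0,0 | 0.06,0.0387,-0.0242,0,0 | 0.06,0.0387,-0.0242,0,0 | 0.06,0.0387,-0.0242,0,0 | 0.06,0.0387,-0.0242,0,0 | 0.06,0.0387,-0.0242,0,0 | 0.06,0.0387,-0.0242,0,0 | 0.06,0.0387,-0.0242,0,0 | 0.06,0.0387,-0.0242,0,0 | 0.06,0.0387,-0.0242,0,0 | 0.06,0.0387,-0.0242,0,0 | 0.06,0.0387,-0.0242,0,0 | 0.06,0.0387,-0.0242,0,0 | 0.06,0,0,0,-0.1 | 0.06,0,0,0,-0.097 | 0.06,0,0,0.03,0 | 0.06,0,0,0,0 | 0.06,0,0,0,0", grip_n=25)

```text
t: 2.1
tool_pos: [0.619, -0.0934, 0.2096]
orientation: [-3.066, -0.677, 0.004]
force: [0.4, 0.1, 0.2]
opening: 0.0597
gripper_force: 0.0
```

```bash
python3 - <<'E'
from h import *
snap("wrist","w1",None,1.5)
E
```

```text
(no output)
```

View pics/w1.png

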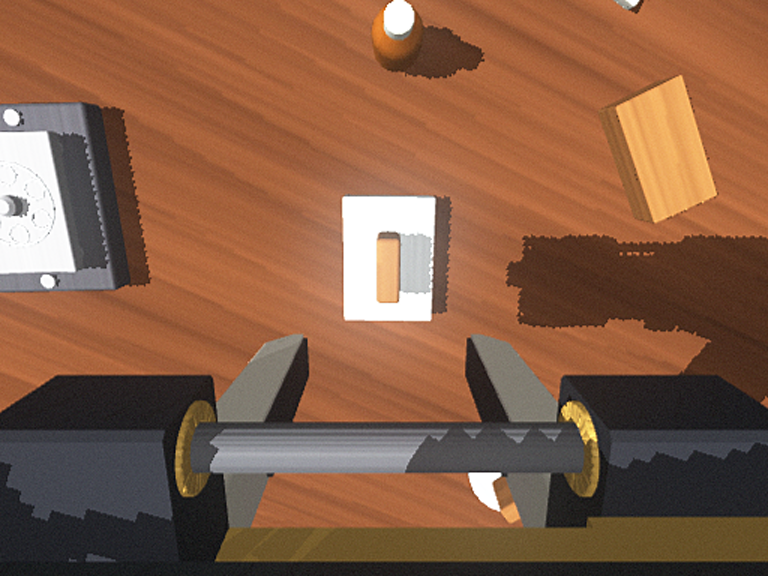

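The wrist view (1.5×) shows the cover's corners at (343,196), (436,196), (432,321) and (343,321). The rib top runs from (377,233) to (399,302), nearly aligned with the tool. The pin head is at about (10,203).

```bash
python3 - <<'E'
from h import *
from scipy.spatial.transform import Rotation as Ro
s=probe_bus.read_state();M=Ro.from_rotvec(s["orientation"]).as_matrix()
print(M.round(3),s["tool_pos"],np.degrees(np.arctan2(M[1,0],M[0,0])))
def P(pts,z): return np.array([ray('w1',(x+.5)/1.5-.5,(y+.5)/1.5-.5,z) for x,y in pts])
for n,pts,z in [("cover",[(343,196),(436,196),(432,321),(343,321)],.021),("ribtop",[(377,235),(399,234),(400,302),(377,303)],.057)]:
    p=P(pts,z); d=p[2]-p[1]+p[3]-p[0]
    print(n,p.mean(0).round(4),np.degrees(np.arctan2(d[1],d[0]))%180,np.linalg.norm(d)/2, "tool:",(M.T@(p.mean(0)-s["tool_pos"])).round(4))
print(P([(10,203)],.049))
E
```

```text
[[ 0.907  0.421 -0.001]
 [ 0.421 -0.907  0.   ]
 [-0.001 -0.    -1.   ]] [ 0.61980741 -0.09362552  0.21089178] 24.882289996627755
cover [ 0.6195 -0.0943  0.021 ] 24.09650091891305 0.09170781663818071 tool: [-0.0004  0.0006  0.1899]
ribtop [ 0.6216 -0.0932  0.057 ] 25.396464415644118 0.04494244073922191 tool: [0.0019 0.0004 0.1539]
[[0.55730598 0.1430307  0.049     ]]
```

hand_motion(moves="0.06,0.0003,0.0005,0.03,0 | 0.06,0,0,0.03,0 | 0.06,0,0,0.03,0 | 0.06,0,0,0.03,0 | 0.06,0,0,0.025,0 | 0.06,0,0,0.0189,0 | 0.06,0,0,0,0 | 0.06,0,0,0,0 | 0,0,0,0,0 | 0,0,0,0,0 | 0,0,0,0,0 | 0,0,0,0,0 | 0,0,0,0,0 | 0,0,0,0,0 | 0,0,0,0,0", grip_n=40)

```text
t: 3.65
tool_pos: [0.6204, -0.0938, 0.0467]
orientation: [-3.067, -0.678, 0.0]
force: [-1.2, 1.6, 0.6]
opening: 0.016
gripper_force: 40.0
```

hand_motion(moves="0,0,0,-0.01,0 | 0,0,0,-0.03,0 | 0,0,0,-0.03,0 | 0,0,0,-0.03,0 | 0,-0.0085,-0.0307,-0.01,0 | 0,-0.0085,-0.0307,0,0 | 0,-0.0085,-0.0307,0,0 | 0,-0.0085,-0.0307,0,0 | 0,-0.0085,-0.0307,0,0 | 0,-0.0085,-0.0307,0,0 | 0,-0.0085,-0.0307,0,0 | 0,-0.0085,-0.0307,0,0 | 0,0,0,0,0 | 0,0,0,0,0 | 0,0,0,0,0 | 0,0,0,0,0")

```text
t: 5.25
tool_pos: [0.4559, 0.0995, 0.1569]
orientation: [3.068, 0.676, 0.0]
force: [0.9, 0.2, -3.0]
opening: 0.0157
gripper_force: 40.0
```

```bash
python3 - <<'E'
from h import *
snap("wrist","w2",None,1.5)
E
```

```text
(no output)
```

View pics/w2.png

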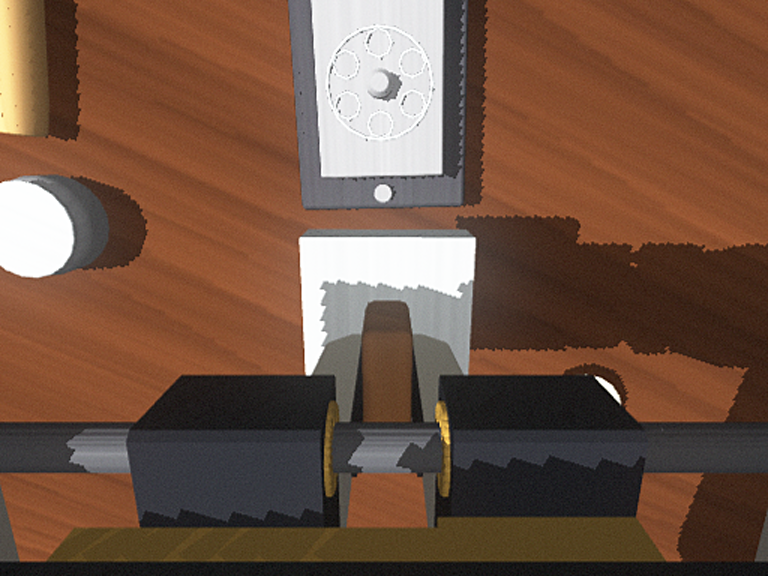

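The cover is held level. The pin head is at about (378,82) and the bed's near edge at row 177. The cover's front edge is at rows 230–238, columns 300–476. I'll enlarge this to measure it accurately.

```bash
python3 - <<'E'
from h import *
im=np.load('pics/w2.npz')["image"][0:165,190:322,::-1]
cv2.imwrite('pics/crop2.png',cv2.resize(im,None,fx=3.6,fy=3.6,interpolation=cv2.INTER_CUBIC))
print(im.shape)
E
```

```text
(165, 132, 3)
```

View pics/crop2.png

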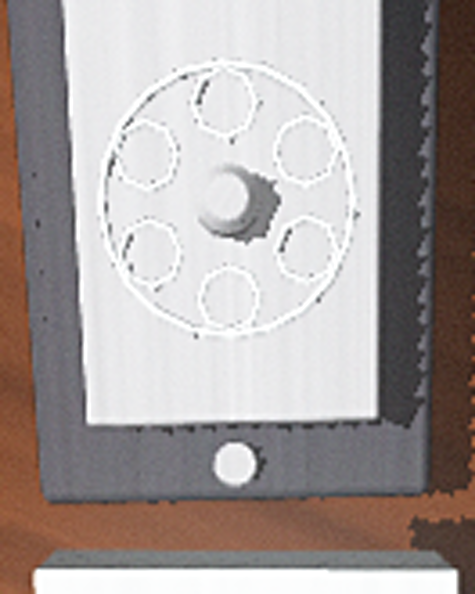

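In the crop the pin head is at (229,194). The bed's near edge runs (87,424)–(379,417), the base edge (45,499)–(427,491), and the cover's front top edge (35,570)–(458,570). The jig is turned about 1° relative to the cover.

```bash
python3 - <<'E'
from h import *
from scipy.spatial.transform import Rotation as Ro
s=probe_bus.read_state();M=Ro.from_rotvec(s["orientation"]).as_matrix();tp=s["tool_pos"];print(tp,np.degrees(np.arctan2(M[1,0],M[0,0])))
def P(pts,z): return np.array([ray('w2',190+(x+.5)/3.6-.5,(y+.5)/3.6-.5,z) for x,y in pts])
def T(p): return ((p-tp)@M*1000).round(2)
def ang(p): d=T(p); d=d[1]-d[0]; return np.degrees(np.arctan2(d[1],d[0])).round(2)
print("pin",P([(229,194)],.049).round(4),T(P([(229,194)],.049)), "ring",T(P([(228,199)],.04)))
z0=tp[2]-.0467
for n,a,z in [("bednear",[(87,424),(379,417)],.04),("bedleft",[(62,0),(87,424)],.04),("bedright",[(381,0),(379,417)],.04),("basenear",[(45,499),(427,491)],.022),("baseleft",[(8,0),(45,499)],.022),("covtop",[(35,570),(458,570)],z0+.021),("covbot",[(50,551),(440,551)],z0)]:
    p=P(a,z);print(n,T(p).tolist(),ang(p))
E
```

```text
[0.4558559  0.09951147 0.15678298] 24.84738599016951
pin [[0.5532 0.148  0.049 ]] [[108.75  -3.13 107.78]] ring [[109.08  -3.46 116.78]]
bednear [[62.35, -35.16, 116.77], [63.94, 30.15, 116.78]] 88.61
bedleft [[146.71, -37.24, 116.77], [62.35, -35.16, 116.77]] 178.59
bedright [[146.77, 27.88, 116.78], [63.94, 30.15, 116.78]] 178.43
basenear [[43.85, -48.48, 134.77], [45.87, 44.46, 134.79]] 88.75
baseleft [[151.85, -51.62, 134.77], [43.85, -48.48, 134.77]] 178.33
covtop [[44.42, -31.36, 25.69], [44.48, 32.26, 25.7]] 89.95
covbot [[44.18, -32.6, 46.69], [44.25, 33.06, 46.7]] 89.94
```

hand_motion(moves="0,0,0,0,-0.025 | 0,0.0187,0,0,0 | 0,0.0187,0,0,0 | 0,0.0187,0,0,0 | 0,0.0187,-0.0004,0.014,0 | 0,0.0187,-0.0005,0.014,0 | 0,0,0,0.014,0 | 0,0,0,0.009,0 | 0,0,0,0.003,0 | 0,0,0,0,0 | 0,0,0,0,0 | 0,0,0,0,0 | 0,0,0,0,0")

```text
t: 6.6
tool_pos: [0.5392, 0.1425, 0.1036]
orientation: [3.059, 0.716, 0.002]
force: [0.6, 0.6, -3.1]
opening: 0.0157
gripper_force: 40.0
```

```bash
python3 - <<'E'
from h import *
from scipy.spatial.transform import Rotation as Ro
for i in range(1):
    s=probe_bus.read_state();M=Ro.from_rotvec(s["orientation"]).as_matrix()
    print(s["tool_pos"],np.degrees(np.arctan2(M[1,0],M[0,0])),s["force"],s["wrist_torque"],M[:,2])
    print("to fit", M.T@(np.array([.4558559,.09951147,.0])-s["tool_pos"]))
E
```

```text
[0.53917527 0.14250779 0.10361727] 26.343962983302212 [ 0.60207584  0.62539985 -3.12483705] [ 0.0143484  -0.02021075 -0.04255649] [ 1.35767267e-03  2.00301247e-04 -9.99999058e-01]
to fit [-0.09388154  0.00151349  0.10349544]
```

hand_motion(moves="0,0,0,0.004,0 | 0,0,0,0.002,0 | 0,0,0,0.001,0 | 0,0,0,0,0 | 0,0,0,0,0")

```text
t: 7.1
tool_pos: [0.5387, 0.1425, 0.0957]
orientation: [-3.059, -0.716, 0.0]
force: [-0.9, -0.4, -0.3]
opening: 0.0157
gripper_force: 40.0
```

hand_motion(moves="0,0,0,0.0005,0 | 0,0,0,0.0005,0 | 0,0,0,0,0")

```text
t: 7.4
tool_pos: [0.5388, 0.1425, 0.0956]
orientation: [3.059, 0.716, 0.0]
force: [-5.0, -1.5, 7.0]
opening: 0.0157
gripper_force: 40.0
```

hand_motion(moves="0,0,0,0.0005,0 | 0,0,0,0.0005,0 | 0,0,0,0,0")

```text
t: 7.7
tool_pos: [0.5389, 0.1425, 0.0956]
orientation: [3.059, 0.716, 0.0]
force: [-8.9, -2.6, 15.5]
opening: 0.0155
gripper_force: 40.0
```

hand_motion(moves="0,0,0,-0.001,0 | 0,0,0,0,0")

```text
t: 7.9
tool_pos: [0.5391, 0.1426, 0.0956]
orientation: [3.059, 0.716, 0.001]
force: [-4.7, -1.0, 7.3]
opening: 0.0156
gripper_force: 40.0
```

```bash
python3 - <<'E'
from h import *
snap("scene","sc2",(290,150,390,250),5)
E
```

hand_motion(moves="0,0.001,0,0,0 | 0,0.002,0,0,0 | 0,0.002,0,0,0 | 0,0.002,0,0,0 | 0,0,0,0,0")

```text
t: 8.45
tool_pos: [0.5455, 0.1454, 0.0955]
orientation: [3.059, 0.716, 0.001]
force: [-4.9, -1.4, 8.6]
opening: 0.0157
gripper_force: 40.0
```

View pics/sc2.png

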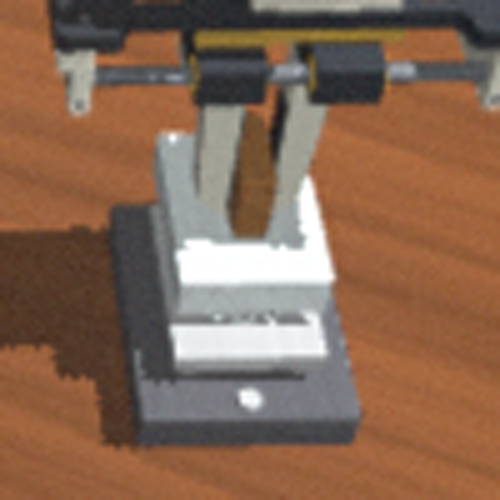

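The scene crop shows the cover resting level above the bed, with a gap below it at about (250,315) and in line with the bed. I'll carry on sliding.

hand_motion(moves="0,0.002,0,0,0 | 0,0.0015,0,0,0 | 0,0.001,0,0,0 | 0,0,0,0,0")

```text
t: 8.85
tool_pos: [0.5496, 0.1476, 0.0948]
orientation: [3.059, 0.716, 0.002]
force: [1.0, -0.9, 0.0]
opening: 0.0159
gripper_force: 40.0
```

hand_motion(moves="0,0.001,0,0,0 | 0,0.001,0,0,0 | 0,0,0,0,0")

```text
t: 9.15
tool_pos: [0.5507, 0.1486, 0.0942]
orientation: [-3.059, -0.716, 0.001]
force: [0.3, 0.4, -2.0]
opening: 0.0157
gripper_force: 40.0
```

hand_motion(moves="0,0.001,0,0,0 | 0,0.001,0,0,0 | 0,0,0,0,0")

```text
t: 9.45
tool_pos: [0.5527, 0.1494, 0.0946]
orientation: [-3.059, -0.716, 0.0]
force: [0.1, 0.1, -3.1]
opening: 0.0158
gripper_force: 40.0
```

hand_motion(moves="0,0.0005,0.001,0,0 | 0,0,0.001,0,0 | 0,0,0.001,0,0 | 0,0,0,0,0")

```text
t: 9.85
tool_pos: [0.5545, 0.1467, 0.0947]
orientation: [3.059, 0.716, -0.0]
force: [-0.1, -0.1, -3.7]
opening: 0.0159
gripper_force: 40.0
```

hand_motion(moves="0,0,0.002,0,0 | 0,0,0.001,0,0 | 0,0,0.001,0,0 | 0,0,0,0,0 | 0,0,0,0,0")

```text
t: 10.35
tool_pos: [0.5564, 0.1436, 0.0954]
orientation: [-3.059, -0.716, -0.001]
force: [-3.5, 2.6, 3.6]
opening: 0.0159
gripper_force: 40.0
```

I put the step in the dy column by mistake, so the cover moved 7 mm sideways. It's still resting lightly on the pin head, so I'll slide it back.

hand_motion(moves="0,0,-0.001,0,0 | 0,0,-0.002,0,0 | 0,0,-0.002,0,0 | 0,0,-0.002,0,0 | 0,0,0,0,0 | 0,0,0,0,0")

```text
t: 10.95
tool_pos: [0.5527, 0.1496, 0.0943]
orientation: [-3.059, -0.716, 0.001]
force: [0.7, 0.4, -4.0]
opening: 0.0156
gripper_force: 40.0
```

hand_motion(moves="0,0,0,0.001,0 | 0,0,0,0.001,0 | 0,0,0,0.001,0 | 0,0,0,0,0")

```text
t: 11.35
tool_pos: [0.5529, 0.1495, 0.0915]
orientation: [3.059, 0.716, -0.001]
force: [0.5, -0.5, -3.2]
opening: 0.0155
gripper_force: 40.0
```

hand_motion(moves="0,0,0,0.001,0 | 0,0,0,0.001,0 | 0,0,0,0.001,0 | 0,0,0,0.001,0 | 0,0,0,0,0 | 0,0,0,0,0")

```text
t: 11.95
tool_pos: [0.5531, 0.1496, 0.0877]
orientation: [-3.059, -0.716, 0.0]
force: [0.3, 0.5, -2.7]
opening: 0.0158
gripper_force: 40.0
```

hand_motion(moves="0,0,0,0.001,0 | 0,0,0,0.001,0 | 0,0,0,0,0 | 0,0,0,0,0")

```text
t: 12.35
tool_pos: [0.5533, 0.1496, 0.0863]
orientation: [3.059, 0.716, 0.001]
force: [-3.0, -0.4, 3.1]
opening: 0.0159
gripper_force: 40.0
```

hand_motion(moves="0,0,0,0.001,0 | 0,0,0,0.001,0 | 0,0,0,0.001,0 | 0,0,0,0,0 | 0,0,0,0,0")

```text
t: 12.85
tool_pos: [0.5533, 0.1496, 0.0831]
orientation: [3.059, 0.716, 0.001]
force: [-3.3, -0.1, 5.0]
opening: 0.0157
gripper_force: 40.0
```

hand_motion(moves="0,0,0,0.001,0 | 0,0,0,0.001,0 | 0,0,0,0.001,0 | 0,0,0,0,0 | 0,0,0,0,0")

```text
t: 13.35
tool_pos: [0.5534, 0.1497, 0.0807]
orientation: [3.059, 0.716, 0.001]
force: [-5.3, -0.9, 10.4]
opening: 0.0156
gripper_force: 40.0
```

hand_motion(moves="0,0,0,0.001,0 | 0,0,0,0.0005,0 | 0,0,0,0,0 | 0,0,0,0,0")

```text
t: 13.75
tool_pos: [0.5535, 0.1497, 0.0806]
orientation: [3.059, 0.716, 0.001]
force: [-10.9, -1.7, 22.6]
opening: 0.0157
gripper_force: 40.0
```

```bash
python3 - <<'E'
from h import *
snap("scene","sc3",(290,150,390,250),5)
E
```

```text
(no output)
```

View pics/sc3.png

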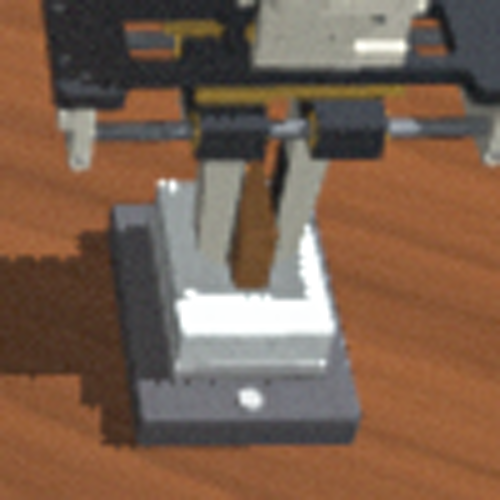

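The cover sits flush on the bed, in line and fully home: the TCP stopped at 0.0806 m and the force then rose sharply to 22.6 N.

```bash
python3 - <<'E'
from h import *
s=probe_bus.read_state();print(s["force"],s["tool_pos"],s["gripper_force"])
print(robot.close_job())
E
```

```text
[-11.48664573  -1.90760335  22.36968852] [0.55344646 0.1497066  0.08063713] 39.99333322048187
the job is handed in; nothing more can be done
None
```

The job is handed in at about 14 s: the oblong cover was rested on the pin head, slid until the socket dropped over the pin, and pressed until the bed was fully home, and the gripper is still holding it down at about 22 N; a mistyped move pushed it 7 mm sideways on the pin mid-slide, but I slid it back and it dropped in again.

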